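# Swap the pigment pots back to their own stands

## Robot

A 7-joint arm with a two-finger parallel gripper is mounted at the origin on the work surface. World frame = base frame: x ahead of the robot, y to its left, z up, the work surface at z = 0. Lengths are in m, angles in degrees, forces in N, time in s.
With the tool pointing down it reaches from about 0.425 to 0.875 m from the base axis. Payload 4.7 kg.
Tool frame: the origin (TCP) lies at the very end of the fingers, on their centre line; the grasp point (between the pads) lies behind it (env.pinch_z is the z of the grasp point in the tool frame, in m); z points along the fingers, y is the direction in which the jaws open and shut (so a half turn about z gives the same grasp; the last joint's range is limited). The gripper opens to 87 mm and grips with 3 to 60 N. Pads are 19 mm wide; open, the fingers measure 117 mm over their backs; the gripper's body (75 mm by 190 mm) begins 51 mm behind the grasp point.
Start: joints at [65.094, 18.392, -4.016, 83.108, 1.295, 78.541, -3.26], TCP at [0.282, -0.586, 0.223] pointing down, gripper open.
Joint ranges: [-163.93, 163.93], [-17.29, 119.83], [-79.2, 71.16], [3.27, 140.29], [-89.18, 269.18], [5.43, 117.66], [-154.24, 154.24]. Speed limits (degrees/s): [147.25, 147.25, 180, 180, 180, 180, 180].

## Interface

Orientations are given as [roll, pitch, yaw] about the fixed x, y, z axes, in that order (R = Rz(yaw) Ry(pitch) Rx(roll)).
In Python, from cell import readout, read_camera, env gives the robot as it stands. The module is installed in compiled form; this text tells all that it offers.
- The arm moves only by the tool servo_tool, never from a script. Its argument "plan" is a list that holds one entry, the list of rows, each a list of 5 numbers: the finger opening in m, from 0 to 0.087, then the shift along the tool's x, y, z in m, then the turn about the tool's z in rad. In form: [[[jaw, x, y, z, yaw], ...]]. A call has 1 to 12 rows; each row is the pose to reach, as a shift and turn from the pose measured when the call began, along the tool's axes at that moment; what a row does not reach only later rows make up. A row lasts 1/12 s, in which the tool goes at most 41.7 mm and 7.16 degrees, less where a joint would pass 70% of its speed; a pose out of reach is approached as far as the arm can. A call with a gripper value outside its range is refused whole. The fingers move at their own pace and stop on an object; "force" is the grip in N (left out, the last holds). Time passes only in rows, so rows that repeat a pose let the fingers close. It gives the time, the measured TCP pose, the force and the opening at its end, in the units of the state.
- readout.get_obs(): the state, without advancing time (a new reading comes with each control period).
- read_camera(name): name is "scene" or "top"; returns a dict with "image" (384x512x3 uint8, red, green, blue), "range_z" (384x512 float32, m along the optical axis (not along the pixel's ray), 0 where there is no reading), "mtx" (3x3 intrinsics, pixels), "camera_from_world" (4x4, takes a point from world to camera coordinates). Camera axes: x right, y up, looking along -z (the intrinsics and any distortion apply to the point x, -y, -z); pixel columns grow to the right and rows downward; lengths in m; the calibration is good to about 2 mm. A picture is of the moment at which its call begins.
- env.sign_off(): hands the job in, once; it reports no verdict.
The state is a dict: "time_s": time; "qpos": joint angles; "joint_velocities": joint speeds; "effort": joint torques, N m; "tool_pos": TCP position; "tool_rot": TCP orientation; "force": force on the tool from outside, world axes, zero at the start; "wrist_torque": the same for the moment, N m; "grip_width": finger opening in m.
Only numpy, scipy, OpenCV 4.12 (cv2) and the standard library are available. Lean on these libraries where they do the work, as an engineer would, in place of code of your own. Each camera call takes 0.05 s, during which the arm holds its last target. There are 200 camera calls.

## Task

The three lidded terracotta pots have been put back on the wrong wooden stands. Swap them round, setting a pot down on the bare stone tile and letting go of it while you free its place, until each pot stands upright and fully down in the recess of the stand of its own size (small in small, medium in medium, large in large) and the tile is bare again. Never tip a pot over, and do not shift or upset the glass muller, the white bowl or the brush jar.

Things in the scene. Friction and masses are not known exactly. Their poses are not given: they have to be found in the camera images.
- pot_s_mid (a point): The small pot: a closed upright straight terracotta cylinder with a flat cork lid of the same width, diameter 32 mm, 64 mm tall lid included, about 100 g. This point is its centre, half-way up (32 mm above its flat foot); z is its upright axis. At the start it is standing on the floor of the MEDIUM stand's recess. It belongs in the small stand.
- pot_m_mid (a point): The medium pot: a closed upright straight terracotta cylinder with a flat cork lid of the same width, diameter 48 mm, 70 mm tall lid included, about 180 g. This point is its centre, half-way up (35 mm above its flat foot); z is its upright axis. At the start it is standing on the floor of the LARGE stand's recess. It belongs in the medium stand.
- pot_l_mid (a point): The large pot: a closed upright straight terracotta cylinder with a flat cork lid of the same width, diameter 64 mm, 76 mm tall lid included, about 320 g. This point is its centre, half-way up (38 mm above its flat foot); z is its upright axis. At the start it is standing proud on the rim of the SMALL stand, whose recess is too narrow for it. It belongs in the large stand.
- stand_s: The small stand: a fixed round grey-painted wooden disc, outer diameter 84 mm, 10 mm tall, with a flat round recess of diameter 46 mm and 5 mm deep in its top, concentric (recess floor 5 mm above the table). Origin: centre of its underside, on the table; z up. It is the place of the small pot, which drops in with 7 mm to spare all round.
- stand_m: The medium stand: a fixed round grey-painted wooden disc, outer diameter 100 mm, 10 mm tall, with a flat round recess of diameter 62 mm and 5 mm deep in its top, concentric (recess floor 5 mm above the table). Origin: centre of its underside, on the table; z up. It is the place of the medium pot, which drops in with 7 mm to spare all round.
- stand_l: The large stand: a fixed round grey-painted wooden disc, outer diameter 116 mm, 10 mm tall, with a flat round recess of diameter 78 mm and 5 mm deep in its top, concentric (recess floor 5 mm above the table). Origin: centre of its underside, on the table; z up. It is the place of the large pot, which drops in with 7 mm to spare all round.
- tile: The empty stone tile: a fixed flat square light stone slab, 100 x 100 mm, 10 mm thick, bare at the start. Origin: centre of its underside, on the table; its sides lie along its x and y. Parking place.
- muller_mid (a point): Bystander, leave alone: clear glass muller (mushroom-like grinding tool), foot 52 mm across, waist 24 mm, knob 36 mm, 74 mm tall, loose. This point is its centre, 37 mm above the table.
- bowl_mid (a point): Bystander, leave alone: small white porcelain bowl, 76 mm across, 32 mm tall, loose. This point is its centre, 16 mm above the table.
- brush_jar_mid (a point): Bystander, leave alone: blue glazed jar 72 mm across and 100 mm tall, with brushes standing in it up to about 200 mm above the table and leaning out at most 40 mm from its axis, loose. This point is the jar's centre, 50 mm above the table.

How it is judged (in metres and radians):
On the way:
1. one of the pots stands, released and upright, on the stone tile (((horizontal distance between pot_s_mid and tile below 0.05 m and z of pot_s_mid in the frame of tile below 0.045 m and angle between pot_s_mid's own z axis and vertical below 0.08 rad and contact force between pot_s and the fingers below 0.1 N and linear speed of pot_s below 0.02 m/s) or (horizontal distance between pot_m_mid and tile below 0.05 m and z of pot_m_mid in the frame of tile below 0.048 m and angle between pot_m_mid's own z axis and vertical below 0.08 rad and contact force between pot_m and the fingers below 0.1 N and linear speed of pot_m below 0.02 m/s) or (horizontal distance between pot_l_mid and tile below 0.05 m and z of pot_l_mid in the frame of tile below 0.051 m and angle between pot_l_mid's own z axis and vertical below 0.08 rad and contact force between pot_l and the fingers below 0.1 N and linear speed of pot_l below 0.02 m/s))), for 0.2 s.
At the end, for the whole second after the job is handed in: Each pot stands in the recess of the stand of its own size: centre within 10 mm of the stand's centre, foot within 2.5 mm of the recess floor, upright within 0.08 rad, at rest (so the tile is bare) (horizontal distance between pot_s_mid and stand_s below 0.01 m and z of pot_s_mid in the frame of stand_s below 0.0395 m and angle between each of pot_s_mid, pot_m_mid, pot_l_mid's own z axis and vertical below 0.08 rad and linear speed of each of pot_s, pot_m, pot_l below 0.02 m/s and horizontal distance between pot_m_mid and stand_m below 0.01 m and z of pot_m_mid in the frame of stand_m below 0.0425 m and horizontal distance between pot_l_mid and stand_l below 0.01 m and z of pot_l_mid in the frame of stand_l below 0.0455 m); the robot touches nothing.
It fails at once if a pot is tipped over (more than 0.6 rad) (angle between any of pot_s_mid, pot_m_mid, pot_l_mid's own z axis and vertical above 0.6 rad).
It fails at once if the muller, bowl or brush jar is shifted by more than 25 mm or upset (distance of any of muller_mid, bowl_mid, brush_jar_mid from where it was at the start of the episode above 0.025 m or angle between any of muller_mid, bowl_mid, brush_jar_mid's own z axis and vertical above 0.5 rad).
It also fails if it takes over 115 s, if anything falls off the work surface, if the arm or the gripper's body presses on something with over 40 N, if the wrist force passes 120 N, or if a joint passes its speed limit or range.

## Working session

There is one attempt and no reset: what is moved stays moved. The work goes in short steps, Python scripts to look and compute and a tool call to move; the robot and the scene stay as the last step left them, time stands still between calls to the robot, and variables do not carry over. Pictures are saved under pics/ and viewed, about 12 in all and at most 16, crops included, and the job is handed in when it is done.

Besides the shell and the picture viewer there is one more tool, called after ">>>" by a JSON object that holds its "name" and its "arguments". servo_tool: Moves the arm, as the interface text tells. Its arguments: {"type":"object","properties":{"plan":{"type":"array"},"force":{"type":"number"}},"required":["plan"]}

```bash
mkdir -p pics; cat > h.py <<'E'
import numpy as np, cv2
from cell import readout, read_camera, env
def cloud(c):
    K=c["mtx"];d=c["range_z"];v,u=np.mgrid[:d.shape[0],:d.shape[1]]
    p=np.stack([(u-K[0,2])/K[0,0]*d,-(v-K[1,2])/K[1,1]*d,-d,np.ones_like(d)],-1)
    return (p@np.linalg.inv(c["camera_from_world"]).T)[...,:3]
def save(c,n): cv2.imwrite(f"pics/{n}.png",cv2.cvtColor(c["image"],cv2.COLOR_RGB2BGR))
E
python3 - <<'E'
from h import *
a=read_camera("top");b=read_camera("scene")
save(a,"top0");save(b,"scene0");np.savez("/tmp/c0.npz",**{k+n:c[k] for n,c in(("t",a),("s",b)) for k in c})
o=readout.get_obs();print(o,env.pinch_z)
for c in(a,b):print(c["mtx"],np.linalg.inv(c["camera_from_world"]))
E
```

```text
{'time_s': 0.1, 'qpos': array([65.09441297, 18.43632059, -4.01702848, 83.16767998,  1.29344048,
       78.53950501, -3.26072081]), 'joint_velocities': array([ 0.00240255,  0.00247096, -0.05317349, -0.17379819, -0.0543258 ,
        0.06190953, -0.09724879]), 'effort': array([ 2.54874822e-04, -4.92575455e+01, -4.05490408e-01, -3.13395989e+01,
       -6.39081490e-02,  3.95859755e-02,  7.40895030e-05]), 'tool_pos': array([ 0.28178428, -0.58520538,  0.221556  ]), 'tool_rot': array([-1.79901644e+02,  3.35360663e-03,  2.57155680e+01]), 'force': array([-0.34778842,  0.09335538,  0.07371692]), 'wrist_torque': array([-0.03557128, -0.03080908, -0.03067133]), 'grip_width': 0.08707400491516043} -0.0187
[[475.48538669   0.         256.66946336]
 [  0.         475.48538669 186.79004677]
 [  0.           0.           1.        ]] [[-0.02426214  0.99811077 -0.0564467   0.55316639]
 [-0.99966042 -0.02368537  0.01086463  0.02745807]
 [ 0.00950715  0.05669113  0.9983465   1.01711436]
 [ 0.          0.          0.          1.        ]]
[[415.9323715    0.         256.35735255]
 [  0.         415.9323715  187.76132092]
 [  0.           0.           1.        ]] [[ 0.68307014 -0.42743072  0.59221463  1.21652592]
 [ 0.73027759  0.38808239 -0.56221589 -0.54537359]
 [ 0.01048028  0.81651395  0.57723057  0.65979008]
 [ 0.          0.          0.          1.        ]]
```

View pics/top0.png

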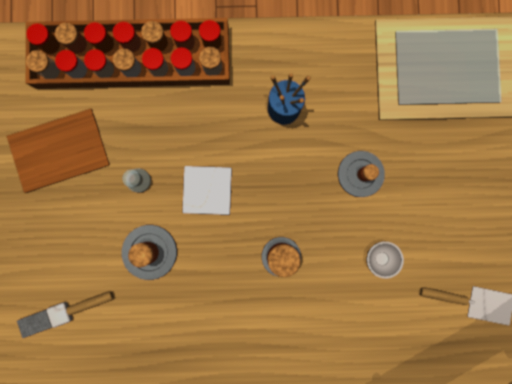

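View pics/scene0.png

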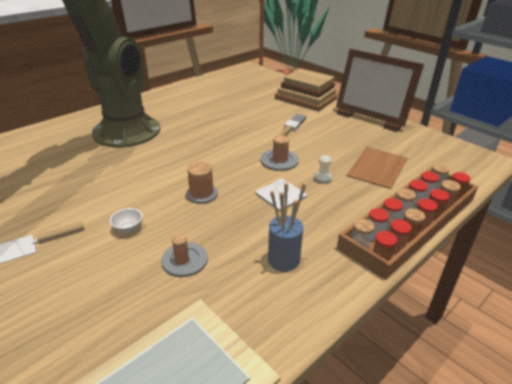

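The top view shows the large stand holding the medium pot at (149,252). The small stand carries the large pot at (284,257), and the medium stand holds the small pot at (361,174). The tile is at (207,190), with the muller at (137,180), the bowl at (385,260) and the jar at (287,100). The scene view agrees.

```bash
cat >> h.py <<'E'
def cast(c,px,z):
    K=c["mtx"];T=np.linalg.inv(c["camera_from_world"]);px=np.asarray(px,float).reshape(-1,2)
    r=np.c_[(px[:,0]-K[0,2])/K[0,0],-(px[:,1]-K[1,2])/K[1,1],-np.ones(len(px))]@T[:3,:3].T
    o=T[:3,3];return (o+r*((z-o[2])/r[:,2])[:,None])[:,:2]
def circ(m,c,z,n):
    cs=cv2.findContours(m.astype(np.uint8),cv2.RETR_EXTERNAL,cv2.CHAIN_APPROX_NONE)[0]
    for k in cs:
        if cv2.contourArea(k)<120: continue
        p=cast(c,cv2.convexHull(k),z)
        (x,y),r=cv2.minEnclosingCircle((p*1000).astype(np.float32))
        q=cv2.moments(k);cen=cast(c,[q["m10"]/q["m00"],q["m01"]/q["m00"]],z)[0]
        print(n,"px",(k.mean((0,1))).round(),"circ mm",round(x,1),round(y,1),"D",round(2*r,1),"centroid",(cen*1000).round(1))
def lids(c):  # heights of lids by depth, then ray cast
    P=cloud(c);im=c["image"].astype(int);Z=P[...,2]
    orange=(im[...,0]-im[...,2]>40)
    box=(P[...,0]>.3)&(P[...,0]<.72)&(abs(P[...,1])<.5)
    m=(Z>.055)&(Z<.1)&box&orange
    n,l,s,ce=cv2.connectedComponentsWithStats(m.astype(np.uint8))
    for i in range(1,n):
        if s[i,4]<40: continue
        q=P[l==i];top=np.percentile(q[:,2],70);t=(l==i)&(abs(Z-top)<.006)
        print("lid top z",top.round(4),"cloud mean",(P[t].mean(0)*1000).round(1),"n",t.sum());circ(t,c,top,"  lid")
E
python3 - <<'E'
from h import *
d=np.load("/tmp/c0.npz");c={k[:-1]:d[k] for k in d if k[-1]=="t"}
lids(c)
im=c["image"];hsv=cv2.cvtColor(im,cv2.COLOR_RGB2HSV);P=cloud(c)
box=(P[...,0]>.3)&(P[...,0]<.72)&(abs(P[...,1])<.5)
circ((hsv[...,1]<90)&box&(hsv[...,2]<215)&(P[...,2]<.02),c,.01,"grey@10")
circ((hsv[...,1]<60)&box&(hsv[...,2]>150),c,.01,"white@10")
Z=P[...,2];circ((Z>.012)&(Z<.3)&(P[...,0]>.3)&(P[...,0]<.8)&(abs(P[...,1])<.5),c,.03,"tall@30")
for uv in((284,257),(207,190),(207,230),(141,255),(369,173),(283,300)):print(uv,(P[uv[1],uv[0]]*1000).round(1),im[uv[1],uv[0]])
E
```

```text
lid top z 0.0691 cloud mean [ 632.6 -212.2   68. ] n 198
  lid px [371. 171.] circ mm 632.2 -211.9 D 31.8 centroid [ 632.6 -212. ]
lid top z 0.0753 cloud mean [478.5 250.1  74.4] n 463
  lid px [140. 255.] circ mm 478.5 249.8 D 48.0 centroid [478.6 249.9]
lid top z 0.0862 cloud mean [461.5 -31.3  85.3] n 831
  lid px [283. 260.] circ mm 461.5 -31.2 D 63.3 centroid [461.5 -31.2]
grey@10 px [ 47. 319.] circ mm 344.2 461.2 D 105.6 centroid [345.6 458.5]
grey@10 px [487. 306.] circ mm 349.8 -464.5 D 98.6 centroid [ 349.8 -460.2]
grey@10 px [384. 259.] circ mm 451.5 -247.9 D 61.4 centroid [ 451.7 -247. ]
grey@10 px [277. 251.] circ mm 462.3 -30.8 D 82.6 centroid [479.  -19.5]
grey@10 px [149. 252.] circ mm 478.7 246.3 D 115.5 centroid [478.5 246.4]
grey@10 px [207. 190.] circ mm 606.8 122.6 D 137.8 centroid [606.  122.8]
grey@10 px [361. 174.] circ mm 633.0 -206.0 D 99.2 centroid [ 633.  -205.9]
white@10 px [ 57. 315.] circ mm 352.7 437.4 D 50.6 centroid [353.  437.7]
white@10 px [487. 306.] circ mm 349.9 -464.5 D 98.1 centroid [ 350.2 -460.9]
white@10 px [385. 259.] circ mm 450.2 -249.6 
[... 363 characters left out ...]
 459.2 -31.8 D 74.9 centroid [458.1 -33.5]
tall@30 px [142. 254.] circ mm 474.0 255.0 D 66.1 centroid [477.  255.2]
tall@30 px [136. 179.] circ mm 631.4 268.1 D 56.9 centroid [630.9 267.6]
tall@30 px [368. 172.] circ mm 634.4 -215.4 D 45.9 centroid [ 634.  -216.1]
tall@30 px [445. 101.] circ mm 788.2 -385.3 D 217.9 centroid [ 786.2 -387.4]
tall@30 px [287.  94.] circ mm 797.7 -57.1 D 120.1 centroid [787.9 -48.3]
(284, 257) [467.7 -32.6  85.5] [165 110  55]
(207, 190) [605.8 121.8  10.6] [198 195 192]
(207, 230) [5.211e+02 1.243e+02 4.000e-01] [170 126  66]
(141, 255) [477.8 247.4  75.9] [195 137  68]
(369, 173) [ 628.9 -208.2   71.2] [180 121  61]
(283, 300) [369.2 -33.6  -2.2] [159 117  61]
```

>>> {"name": "servo_tool", "arguments": {"plan": [[[0.087,0.025,-0.026,0,0.037],[0.087,0.05,-0.053,0,0.075],[0.087,0.075,-0.079,0,0.112],[0.087,0.1,-0.105,0,0.15],[0.087,0.126,-0.132,0,0.187],[0.087,0.151,-0.158,0,0.224],[0.087,0.176,-0.184,0,0.262],[0.087,0.201,-0.211,0,0.299],[0.087,0.226,-0.237,0,0.337],[0.087,0.251,-0.263,0,0.374],[0.087,0.277,-0.29,0,0.411],[0.087,0.302,-0.316,0,0.449]]], "force": 25}}

```text
time_s: 1.1
tool_pos: [0.4167, -0.1674, 0.2219]
tool_rot: [-179.9, 0.1, -0.1]
force: [-0.2, 0.3, 0.7]
grip_width: 0.0869
```

>>> {"name": "servo_tool", "arguments": {"plan": [[[0.087,0.01,-0.034,0,0],[0.087,0.02,-0.068,0,0],[0.087,0.034,-0.102,0,0],[0.087,0.045,-0.136,0.02,0],[0.087,0.045,-0.136,0.05,0],[0.087,0.045,-0.136,0.075,0],[0.087,0.045,-0.136,0.1,0],[0.087,0.045,-0.136,0.1,0],[0.087,0.045,-0.136,0.1,0],[0.087,0.045,-0.136,0.1,0]]]}}

```text
time_s: 1.93
tool_pos: [0.4626, -0.0315, 0.1232]
tool_rot: [-179.9, -0.0, -0.1]
force: [-0.3, 0.2, 0.2]
grip_width: 0.0871
```

>>> {"name": "servo_tool", "arguments": {"plan": [[[0.087,-0.001,0,0.025,0],[0.087,-0.001,0,0.05,0],[0.087,-0.001,0,0.075,0],[0.087,-0.001,0,0.087,0],[0.087,-0.001,0,0.087,0],[0.087,-0.001,0,0.087,0],[0.05,-0.001,0,0.087,0],[0.05,-0.001,0,0.087,0],[0.05,-0.001,0,0.087,0],[0.05,-0.001,0,0.087,0],[0.05,-0.001,0,0.087,0],[0.05,-0.001,0,0.087,0]]]}}

```text
time_s: 2.93
tool_pos: [0.4622, -0.0316, 0.0369]
tool_rot: [-180.0, -0.1, -0.1]
force: [-0.5, 0.5, 5.8]
grip_width: 0.0636
```

>>> {"name": "servo_tool", "arguments": {"plan": [[[0.05,0,0,-0.01,0],[0.05,0,0,-0.025,0],[0.05,0,0,-0.045,0],[0.05,0.008,-0.008,-0.06,0],[0.05,0.024,-0.025,-0.06,0],[0.05,0.045,-0.048,-0.06,0],[0.05,0.068,-0.073,-0.06,0],[0.05,0.091,-0.098,-0.06,0],[0.05,0.114,-0.122,-0.06,0],[0.05,0.132,-0.142,-0.06,0],[0.05,0.144,-0.154,-0.06,0],[0.05,0.144,-0.154,-0.06,0]]]}}

```text
time_s: 3.93
tool_pos: [0.6075, 0.1266, 0.0968]
tool_rot: [-179.7, -0.1, 0.1]
force: [-0.1, -0.0, -3.7]
grip_width: 0.0637
```

```bash
python3 - <<'E'
from h import *
c=read_camera("top");save(c,"top1");print(readout.get_obs()["tool_pos"],readout.get_obs()["grip_width"])
hsv=cv2.cvtColor(c["image"],cv2.COLOR_RGB2HSV);P=cloud(c)
box=(P[...,0]>.35)&(P[...,0]<.56)&(abs(P[...,1]+.03)<.1)
circ((hsv[...,1]<90)&box&(hsv[...,2]<215)&(P[...,2]<.02),c,.01,"grey@10")
E
```

```text
[0.60613385 0.12431696 0.09648537] 0.06392038408353175
grey@10 px [281. 256.] circ mm 462.1 -30.9 D 83.0 centroid [462. -31.]
```

View pics/top1.png

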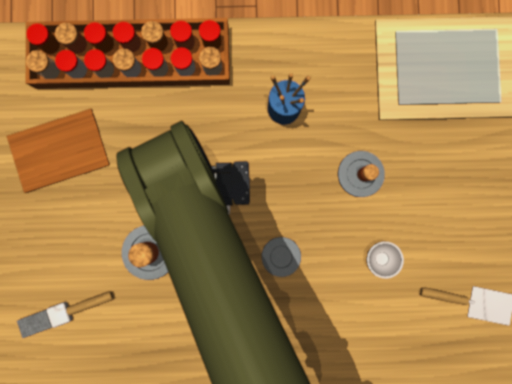

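The large pot is held over the tile and the bare small stand shows at (281,256), which is (0.462, -0.031).

>>> {"name": "servo_tool", "arguments": {"plan": [[[0.05,0,0.001,0.02,0],[0.05,0,0.001,0.04,0],[0.05,0,0.001,0.052,0],[0.05,0,0.001,0.057,0],[0.05,0,0.001,0.059,0],[0.05,0,0.001,0.059,0],[0.05,0,0.001,0.059,0],[0.087,0,0.001,0.059,0],[0.087,0,0.001,0.059,0],[0.087,0,0.001,0.059,0],[0.087,0,0.001,0.059,0],[0.087,0,0.001,0.059,0]]]}}

```text
time_s: 4.98
tool_pos: [0.6065, 0.1236, 0.0381]
tool_rot: [-179.8, -0.0, 0.0]
force: [-0.3, 1.4, -0.3]
grip_width: 0.0852
```

>>> {"name": "servo_tool", "arguments": {"plan": [[[0.087,0,0,0,0],[0.087,0,0,-0.015,0],[0.087,0,0,-0.045,0],[0.087,0,0,-0.085,0],[0.087,0.003,0.035,-0.085,0],[0.087,0.006,0.07,-0.085,0],[0.087,0.009,0.108,-0.085,0],[0.087,0.012,0.146,-0.085,0],[0.087,0.014,0.184,-0.085,0],[0.087,0.017,0.222,-0.085,0],[0.087,0.02,0.26,-0.085,0],[0.087,0.023,0.296,-0.085,0]]]}}

```text
time_s: 5.98
tool_pos: [0.6296, -0.1751, 0.1225]
tool_rot: [-179.9, -0.0, 0.0]
force: [1.2, -0.5, 0.7]
grip_width: 0.0867
```

```bash
python3 - <<'E'
from h import *
print(readout.get_obs()["tool_pos"],readout.get_obs()["tool_rot"]);c=read_camera("top");lids(c);print(readout.get_obs()["tool_pos"])
E
```

```text
[ 0.62957249 -0.1751217   0.12248405] [-1.79885089e+02 -3.80620583e-02  5.45663740e-03]
lid top z 0.0861 cloud mean [605.  123.4  85.3] n 803
  lid px [203. 188.] circ mm 605.2 123.4 D 63.3 centroid [605.  123.3]
lid top z 0.0754 cloud mean [478.5 250.2  74.5] n 468
  lid px [140. 255.] circ mm 478.5 249.6 D 48.4 centroid [478.6 250. ]
[ 0.6290153  -0.18650424  0.12192657]
```

>>> {"name": "servo_tool", "arguments": {"plan": [[[0.087,0.002,0.015,0.01,0],[0.087,0.003,0.0255,0.02,0],[0.087,0.0034,0.0255,0.02,0],[0.087,0.0034,0.0255,0.02,0],[0.087,0.0034,0.0255,0.02,0],[0.087,0.0034,0.0255,0.02,0],[0.087,0.0034,0.0255,0.02,0]]]}}

```text
time_s: 6.62
tool_pos: [0.6328, -0.2099, 0.1027]
tool_rot: [179.8, -0.1, -0.4]
force: [-0.4, -0.2, 0.8]
grip_width: 0.0868
```

>>> {"name": "servo_tool", "arguments": {"plan": [[[0.087,0,0.002,0.025,0],[0.087,0,0.002,0.05,0],[0.087,0,0.002,0.07,0],[0.087,0,0.002,0.076,0],[0.06,0,0.002,0.076,0],[0.04,0,0.002,0.076,0],[0.02,0,0.002,0.076,0],[0.02,0,0.002,0.076,0],[0.02,0,0.002,0.076,0],[0.02,0,0.002,0.076,0],[0.02,0,0.002,0.076,0],[0.02,0,0.002,0.076,0]]], "force": 20}}

```text
time_s: 7.62
tool_pos: [0.633, -0.2124, 0.027]
tool_rot: [179.7, -0.1, -0.4]
force: [-0.2, 0.2, 0.9]
grip_width: 0.0417
```

Fingers are still closing; one more hold, then lift.

>>> {"name": "servo_tool", "arguments": {"plan": [[[0.02,0,0,0,0],[0.02,0,0,0,0],[0.02,0,0,0,0],[0.02,0,0,0,0],[0.02,0,0,0,0],[0.02,0,0,0,0]]]}}

```text
time_s: 8.12
tool_pos: [0.633, -0.2125, 0.027]
tool_rot: [179.7, -0.1, -0.4]
force: [-0.3, -0.5, 0.9]
grip_width: 0.0315
```

>>> {"name": "servo_tool", "arguments": {"plan": [[[0.02,0,0,-0.01,0],[0.02,0,0,-0.03,0],[0.02,-0.006,-0.006,-0.05,0],[0.02,-0.02,-0.02,-0.06,0],[0.02,-0.04,-0.042,-0.06,0],[0.02,-0.063,-0.066,-0.06,0],[0.02,-0.086,-0.09,-0.06,0],[0.02,-0.109,-0.114,-0.06,0],[0.02,-0.132,-0.138,-0.06,0],[0.02,-0.151,-0.158,-0.06,0],[0.02,-0.164,-0.172,-0.06,0],[0.02,-0.172,-0.18,-0.06,0]]]}}

```text
time_s: 9.12
tool_pos: [0.4608, -0.0289, 0.0863]
tool_rot: [179.7, -0.1, -0.3]
force: [-1.2, 0.1, -0.5]
grip_width: 0.0318
```

>>> {"name": "servo_tool", "arguments": {"plan": [[[0.02,0,0,0,0],[0.02,0,0,0,0],[0.02,0,0,0,0]]]}}

```text
time_s: 9.37
tool_pos: [0.4619, -0.0298, 0.0868]
tool_rot: [179.7, -0.2, -0.3]
force: [0.7, -0.2, -0.6]
grip_width: 0.0312
```

>>> {"name": "servo_tool", "arguments": {"plan": [[[0.02,0.0005,0.001,0.02,0],[0.02,0.0005,0.001,0.04,0],[0.02,0.0005,0.001,0.052,0],[0.02,0.0005,0.001,0.057,0],[0.02,0.0005,0.001,0.0595,0],[0.02,0.0005,0.001,0.0595,0],[0.02,0.0005,0.001,0.0595,0],[0.04,0.0005,0.001,0.0595,0],[0.06,0.0005,0.001,0.0595,0],[0.087,0.0005,0.001,0.0595,0],[0.087,0.0005,0.001,0.0595,0],[0.087,0.0005,0.001,0.0595,0]]]}}

```text
time_s: 10.37
tool_pos: [0.4627, -0.0312, 0.0275]
tool_rot: [179.7, -0.2, -0.3]
force: [0.3, 0.3, 0.7]
grip_width: 0.0569
```

>>> {"name": "servo_tool", "arguments": {"plan": [[[0.087,0,0,0,0],[0.087,0,0,0,0],[0.087,0,0,-0.02,0],[0.087,0,0,-0.05,0],[0.087,0,0,-0.085,0],[0.087,0.002,-0.03,-0.085,0],[0.087,0.004,-0.068,-0.085,0],[0.087,0.006,-0.106,-0.085,0],[0.087,0.008,-0.144,-0.085,0],[0.087,0.01,-0.182,-0.085,0],[0.087,0.012,-0.215,-0.085,0],[0.087,0.013,-0.235,-0.085,0]]]}}

```text
time_s: 11.37
tool_pos: [0.4762, 0.2087, 0.1116]
tool_rot: [179.8, -0.2, -0.1]
force: [0.1, 0.1, -0.3]
grip_width: 0.0871
```

```bash
python3 - <<'E'
from h import *
c=read_camera("top");lids(c);o=readout.get_obs();print(o["tool_pos"],o["tool_rot"]);save(c,"top2")
s=read_camera("scene");save(s,"scene2")
E
```

```text
lid top z 0.0863 cloud mean [605.  123.5  85.4] n 808
  lid px [203. 188.] circ mm 605.2 123.4 D 63.2 centroid [605.  123.4]
lid top z 0.0692 cloud mean [463.8 -30.8  68.3] n 200
  lid px [283. 258.] circ mm 463.9 -30.8 D 31.5 centroid [463.8 -30.8]
[0.47592754 0.21217182 0.11176926] [ 1.79973753e+02 -2.57312684e-01  8.02164190e-02]
```

View pics/scene2.png

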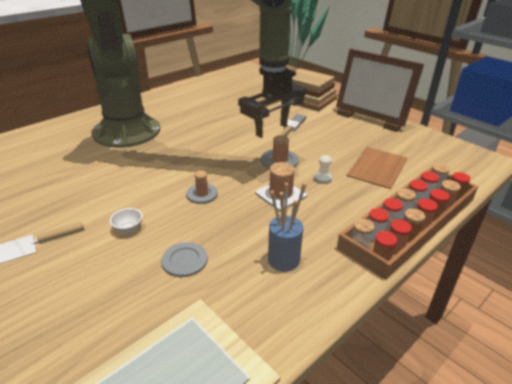

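The scene picture shows the small pot in the small stand at (201,185), the large pot on the tile at (282,180), and the medium stand bare at (185,259). The gripper is beside the medium pot.

>>> {"name": "servo_tool", "arguments": {"plan": [[[0.087,0.001,-0.015,0,0],[0.087,0.0025,-0.03,0,0],[0.087,0.0025,-0.038,0,0],[0.087,0.0025,-0.038,0,0],[0.087,0.0025,-0.038,0,0],[0.087,0.0025,-0.038,0,0],[0.087,0.0025,-0.038,0,0]]]}}

```text
time_s: 12.05
tool_pos: [0.4786, 0.2457, 0.1112]
tool_rot: [179.8, -0.2, -0.0]
force: [-0.4, -0.3, -0.4]
grip_width: 0.0868
```

>>> {"name": "servo_tool", "arguments": {"plan": [[[0.087,0,-0.004,0.025,0],[0.087,0,-0.004,0.05,0],[0.087,0,-0.004,0.072,0],[0.087,0,-0.004,0.08,0],[0.06,0,-0.004,0.08,0],[0.035,0,-0.004,0.08,0],[0.035,0,-0.004,0.08,0],[0.035,0,-0.004,0.08,0],[0.035,0,-0.004,0.08,0],[0.035,0,-0.004,0.08,0],[0.035,0,-0.004,0.08,0],[0.035,0,-0.004,0.08,0]]], "force": 22}}

```text
time_s: 13.05
tool_pos: [0.4793, 0.2499, 0.0318]
tool_rot: [179.8, -0.3, -0.0]
force: [-1.1, -0.3, 2.6]
grip_width: 0.0477
```

>>> {"name": "servo_tool", "arguments": {"plan": [[[0.035,0,0,0,0],[0.035,0,0,0,0],[0.035,0,0,0,0]]]}}

```text
time_s: 13.3
tool_pos: [0.4793, 0.2499, 0.0319]
tool_rot: [179.8, -0.3, -0.0]
force: [-0.3, -0.2, 1.4]
grip_width: 0.0477
```

>>> {"name": "servo_tool", "arguments": {"plan": [[[0.035,0,0,-0.012,0],[0.035,0,0,-0.035,0],[0.035,0,0,-0.065,0],[0.035,0,0,-0.095,0],[0.035,0.003,0.009,-0.11,0],[0.035,0.009,0.027,-0.11,0],[0.035,0.017,0.051,-0.11,0],[0.035,0.027,0.08,-0.11,0],[0.035,0.037,0.11,-0.11,0],[0.035,0.047,0.14,-0.11,0],[0.035,0.057,0.17,-0.11,0],[0.035,0.067,0.2,-0.11,0]]]}}

```text
time_s: 14.3
tool_pos: [0.5455, 0.0486, 0.1432]
tool_rot: [179.8, -0.2, -0.0]
force: [1.0, 0.7, -2.6]
grip_width: 0.0477
```

>>> {"name": "servo_tool", "arguments": {"plan": [[[0.035,0.01,0.03,0,0],[0.035,0.02,0.06,0,0],[0.035,0.031,0.09,0,0],[0.035,0.042,0.12,0,0],[0.035,0.052,0.15,0,0],[0.035,0.062,0.18,0,0],[0.035,0.073,0.21,0,0],[0.035,0.081,0.235,0.01,0],[0.035,0.086,0.249,0.03,0],[0.035,0.088,0.254,0.05,0],[0.035,0.088,0.254,0.05,0],[0.035,0.088,0.254,0.05,0]]]}}

```text
time_s: 15.3
tool_pos: [0.6322, -0.2051, 0.0933]
tool_rot: [179.9, -0.0, -0.0]
force: [-0.3, 0.8, -3.0]
grip_width: 0.0475
```

>>> {"name": "servo_tool", "arguments": {"plan": [[[0.035,0,0,0,0],[0.035,0,0,0,0]]]}}

```text
time_s: 15.47
tool_pos: [0.633, -0.2037, 0.0951]
tool_rot: [179.9, -0.1, 0.1]
force: [-0.6, -0.4, -2.1]
grip_width: 0.0475
```

>>> {"name": "servo_tool", "arguments": {"plan": [[[0.035,0.001,0.002,0.02,0],[0.035,0.001,0.002,0.04,0],[0.035,0.001,0.002,0.054,0],[0.035,0.001,0.002,0.06,0],[0.035,0.001,0.002,0.063,0],[0.035,0.001,0.002,0.063,0],[0.035,0.001,0.002,0.063,0],[0.06,0.001,0.002,0.063,0],[0.087,0.001,0.002,0.063,0],[0.087,0.001,0.002,0.063,0],[0.087,0.001,0.002,0.063,0],[0.087,0.001,0.002,0.063,0]]]}}

```text
time_s: 16.47
tool_pos: [0.6344, -0.2059, 0.0325]
tool_rot: [179.9, -0.2, 0.1]
force: [-0.6, 0.4, 0.1]
grip_width: 0.0728
```

>>> {"name": "servo_tool", "arguments": {"plan": [[[0.087,0,0,0,0],[0.087,0,0,-0.015,0],[0.087,0,0,-0.05,0],[0.087,0,0,-0.09,0],[0.087,-0.003,-0.034,-0.09,0],[0.087,-0.006,-0.072,-0.09,0],[0.087,-0.01,-0.11,-0.09,0],[0.087,-0.013,-0.148,-0.09,0],[0.087,-0.016,-0.186,-0.09,0],[0.087,-0.02,-0.224,-0.09,0],[0.087,-0.023,-0.26,-0.09,0],[0.087,-0.025,-0.29,-0.09,0]]]}}

```text
time_s: 17.47
tool_pos: [0.6083, 0.0879, 0.1236]
tool_rot: [180.0, -0.3, 0.2]
force: [0.7, 0.7, -0.5]
grip_width: 0.087
```

```bash
python3 - <<'E'
from h import *
c=read_camera("top");lids(c);o=readout.get_obs();print(o["tool_pos"],o["tool_rot"])
E
```

```text
lid top z 0.0748 cloud mean [ 633.9 -205.1   74. ] n 452
  lid px [368. 170.] circ mm 634.0 -204.5 D 48.4 centroid [ 633.8 -204.9]
lid top z 0.0692 cloud mean [464.9 -34.6  68.4] n 141
  lid px [284. 258.] circ mm 464.8 -32.9 D 30.1 centroid [464.9 -34.5]
[0.60709415 0.09624789 0.12404675] [-179.73273717   -0.27838091    0.67321132]
```

>>> {"name": "servo_tool", "arguments": {"plan": [[[0.087,-0.001,-0.015,0,0],[0.087,-0.002,-0.027,0,0],[0.087,-0.002,-0.027,0,0],[0.087,-0.002,-0.027,0,0],[0.087,-0.002,-0.027,0,0],[0.087,-0.002,-0.027,0,0],[0.087,-0.002,-0.027,0,0]]]}}

```text
time_s: 18.1
tool_pos: [0.6051, 0.1213, 0.124]
tool_rot: [-179.8, -0.3, 0.5]
force: [0.0, 0.0, 0.4]
grip_width: 0.0871
```

>>> {"name": "servo_tool", "arguments": {"plan": [[[0.087,0,-0.002,0.025,0],[0.087,0,-0.002,0.05,0],[0.087,0,-0.002,0.075,0],[0.087,0,-0.002,0.087,0],[0.087,0,-0.002,0.087,0],[0.05,0,-0.002,0.087,0],[0.05,0,-0.002,0.087,0],[0.05,0,-0.002,0.087,0],[0.05,0,-0.002,0.087,0],[0.05,0,-0.002,0.087,0],[0.05,0,-0.002,0.087,0],[0.05,0,-0.002,0.087,0]]], "force": 25}}

```text
time_s: 19.1
tool_pos: [0.6064, 0.1237, 0.0383]
tool_rot: [-179.8, -0.4, 0.5]
force: [-0.8, -1.0, 6.2]
grip_width: 0.0635
```

>>> {"name": "servo_tool", "arguments": {"plan": [[[0.05,0,0,0,0],[0.05,0,0,0,0]]]}}

```text
time_s: 19.27
tool_pos: [0.6063, 0.1237, 0.0383]
tool_rot: [-179.8, -0.4, 0.5]
force: [-0.2, -0.7, 1.9]
grip_width: 0.064
```

>>> {"name": "servo_tool", "arguments": {"plan": [[[0.05,0,0,-0.01,0],[0.05,0,0,-0.025,0],[0.05,0,0,-0.045,0],[0.05,-0.008,-0.008,-0.06,0],[0.05,-0.022,-0.022,-0.06,0],[0.05,-0.04,-0.04,-0.06,0],[0.05,-0.06,-0.06,-0.06,0],[0.05,-0.08,-0.08,-0.06,0],[0.05,-0.1,-0.098,-0.06,0],[0.05,-0.115,-0.113,-0.06,0],[0.05,-0.1255,-0.1237,-0.06,0],[0.05,-0.1255,-0.1237,-0.06,0]]]}}

```text
time_s: 20.27
tool_pos: [0.4763, 0.2495, 0.0988]
tool_rot: [-179.7, -0.4, 0.9]
force: [-0.1, 0.0, -4.6]
grip_width: 0.0633
```

>>> {"name": "servo_tool", "arguments": {"plan": [[[0.05,0,0,0,0],[0.05,0,0,0,0]]]}}

```text
time_s: 20.43
tool_pos: [0.4768, 0.2494, 0.0993]
tool_rot: [-179.7, -0.4, 0.8]
force: [-0.1, -0.5, -4.3]
grip_width: 0.0634
```

>>> {"name": "servo_tool", "arguments": {"plan": [[[0.05,0.001,0.001,0.01,0],[0.05,0.003,0.003,0.03,0],[0.05,0.003,0.003,0.048,0],[0.05,0.003,0.003,0.058,0],[0.05,0.003,0.003,0.063,0],[0.05,0.003,0.003,0.066,0],[0.05,0.003,0.003,0.066,0],[0.05,0.003,0.003,0.066,0],[0.087,0.003,0.003,0.066,0],[0.087,0.003,0.003,0.066,0],[0.087,0.003,0.003,0.066,0],[0.087,0.003,0.003,0.066,0]]]}}

```text
time_s: 21.43
tool_pos: [0.4809, 0.2471, 0.0339]
tool_rot: [-179.7, -0.5, 0.8]
force: [-0.4, 0.1, -0.1]
grip_width: 0.0815
```

>>> {"name": "servo_tool", "arguments": {"plan": [[[0.087,0,0,0,0],[0.087,0,0,-0.015,0],[0.087,0,0,-0.045,0],[0.087,0,0,-0.08,0],[0.087,0,0,-0.115,0],[0.087,0,0.03,-0.14,0],[0.087,0,0.06,-0.14,0],[0.087,0,0.09,-0.14,0],[0.087,0,0.12,-0.14,0],[0.087,0,0.13,-0.14,0],[0.087,0,0.13,-0.14,0],[0.087,0,0.13,-0.14,0]]]}}

```text
time_s: 22.43
tool_pos: [0.4818, 0.1169, 0.1735]
tool_rot: [-179.7, -0.5, 0.8]
force: [0.7, 0.4, 0.4]
grip_width: 0.0868
```

```bash
python3 - <<'E'
from h import *
c=read_camera("top");lids(c);o=readout.get_obs();print(o["tool_pos"],o["force"])
P=cloud(c);Z=P[...,2];circ((Z>.012)&(Z<.3)&(P[...,0]>.3)&(P[...,0]<.8)&(abs(P[...,1])<.4),c,.03,"tall@30")
save(c,"top3");s=read_camera("scene");save(s,"scene3")
E
```

```text
lid top z 0.0749 cloud mean [ 633.8 -205.2   74.1] n 448
  lid px [368. 171.] circ mm 633.8 -204.5 D 48.6 centroid [ 633.8 -205. ]
lid top z 0.0812 cloud mean [489.6 266.4  80.3] n 146
lid top z 0.0691 cloud mean [463.7 -30.9  68.2] n 202
  lid px [283. 258.] circ mm 463.8 -30.8 D 31.5 centroid [463.8 -30.8]
[0.48161806 0.1180342  0.17344926] [-0.36091291  0.89708227  0.66898932]
tall@30 px [ 91. 302.] circ mm 382.2 363.1 D 73.1 centroid [381.  361.6]
tall@30 px [440. 295.] circ mm 371.7 -354.2 D 82.3 centroid [ 376.6 -355.3]
tall@30 px [282. 257.] circ mm 462.5 -32.3 D 37.3 centroid [461.9 -32. ]
tall@30 px [385. 259.] circ mm 452.6 -244.4 D 74.9 centroid [ 452.5 -244.3]
tall@30 px [145. 246.] circ mm 486.7 246.2 D 96.5 centroid [490.3 257.1]
tall@30 px [233. 258.] circ mm 457.1 78.0 D 147.0 centroid [461.5  58.8]
tall@30 px [136. 179.] circ mm 631.9 267.9 D 57.0 centroid [630.8 267.6]
tall@30 px [365. 172.] circ mm 635.6 -209.2 D 63.8 centroid [ 635.7 -210.1]
tall@30 px [425. 103.] circ mm 786.0 -339.5 D 113.2 centroid [ 785.9 -340.3]
tall@30 px [286.  94.] circ mm 797.3 -57.1 D 120.7 centroid [787.7 -48.4]
```

View pics/top3.png

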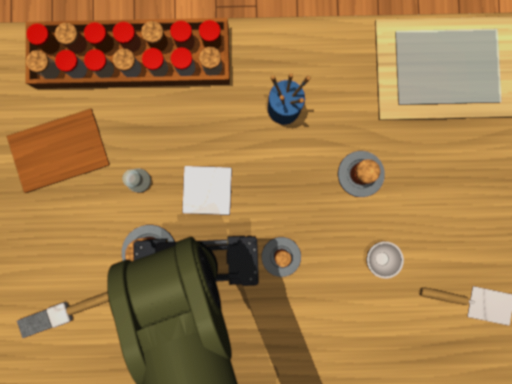

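View pics/scene3.png

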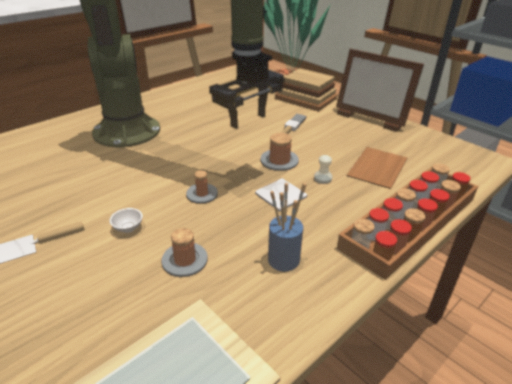

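All three pots look seated, and the muller, bowl and jar are unmoved. The arm hides part of the large pot, near (149,250) in the top view, so I'll move aside for a last check.

>>> {"name": "servo_tool", "arguments": {"plan": [[[0.087,0,0.03,0,0],[0.087,0,0.06,0,0],[0.087,0,0.09,0,0],[0.087,0,0.12,0,0],[0.087,0,0.15,0,0],[0.087,0,0.18,0,0],[0.087,0,0.2,0,0],[0.087,0,0.2,0,0],[0.087,0,0.2,0,0],[0.087,0,0.2,0,0]]]}}

```text
time_s: 23.37
tool_pos: [0.4855, -0.0789, 0.1721]
tool_rot: [-179.6, -0.5, 1.2]
force: [0.2, -0.5, 0.2]
grip_width: 0.0868
```

```bash
python3 - <<'E'
from h import *
c=read_camera("top");lids(c);o=readout.get_obs();print(o["tool_pos"],o["force"],np.abs(o["joint_velocities"]).max())
hsv=cv2.cvtColor(c["image"],cv2.COLOR_RGB2HSV);P=cloud(c)
box=(P[...,0]>.4)&(P[...,0]<.72)&(P[...,1]>.15)&(P[...,1]<.4)
circ((hsv[...,1]<90)&box&(hsv[...,2]<215)&(P[...,2]<.02),c,.01,"grey@10")
E
```

```text
lid top z 0.0749 cloud mean [ 633.9 -205.3   74. ] n 449
  lid px [368. 171.] circ mm 633.9 -204.6 D 48.2 centroid [ 633.8 -205. ]
lid top z 0.0814 cloud mean [480.6 246.4  80.6] n 838
  lid px [141. 254.] circ mm 480.9 246.2 D 64.1 centroid [480.6 246.2]
[ 0.4854231  -0.07885825  0.17211718] [ 0.38530076 -0.01475515 -0.22249944] 0.27194384191690596
grey@10 px [149. 252.] circ mm 478.7 246.4 D 115.7 centroid [478.5 246.4]
```

All offsets are within 2.5 mm and the heights are right. Handing in.

```bash
python3 -c "
from cell import env;print(env.sign_off())"
```

```text
the job is handed in; nothing more can be done
None
```

All three pots are in the recesses of their own stands, the tile is bare, and the job was handed in at about 23 s of the 115 s allowed. I parked the large pot on the tile and let go of it. Then I moved the small pot to the small stand, the medium pot to the medium stand, and the large pot from the tile to the large stand.

Last camera checks:

| Pot | Offset from stand centre | Lid height measured | Lid height when fully seated |
|---|---|---|---|
| Small | about 2 mm | 69 mm | 69 mm |
| Medium | about 1–1.5 mm | 75 mm | 75 mm |
| Large | about 2 mm | 81 mm | 81 mm |

- **Bystanders:** the muller, bowl and brush jar measured within 1 mm of where they started.
- **Arm:** it was raised clear, with about zero force on the tool.
- **Occluded readings:** the arm hid part of the large pot in one check, so I moved aside and measured it again. The small pot was hidden in the very last picture, so its numbers come from the picture before, and nothing came near it in between.
- No check failed.

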